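# Tell the tea caddies by their weight and put them away

## Robot

A 7-joint arm with a two-finger parallel gripper is mounted at the origin on the work surface. World frame = base frame: x ahead of the robot, y to its left, z up, the work surface at z = 0. Lengths are in m, angles in degrees, forces in N, time in s.
With the tool pointing down it reaches from about 0.425 to 0.875 m from the base axis. Payload 4.7 kg.
Tool frame: the origin (TCP) lies on the front face of the gripper's body, between the roots of the fingers; the fingertips stand 70 mm ahead of it and the grasp point (between the pads) lies 51 mm ahead of it; z points along the fingers, y is the direction in which the jaws open and shut (so a half turn about z gives the same grasp; the last joint's range is limited). The gripper opens to 87 mm and grips with 3 to 60 N. Pads are 19 mm wide; open, the fingers measure 117 mm over their backs; the gripper's body (75 mm by 190 mm) begins 51 mm behind the grasp point.
Start: joints at [0.808, 18.392, -4.016, 83.108, 1.295, 78.541, -3.26], TCP at [0.65, -0, 0.292] pointing down, gripper open.
Joint ranges: [-163.93, 163.93], [-17.29, 119.83], [-79.2, 71.16], [3.27, 140.29], [-89.18, 269.18], [5.43, 117.66], [-154.24, 154.24]. Speed limits (degrees/s): [147.25, 147.25, 180, 180, 180, 180, 180].

## Interface

Orientations are given as [roll, pitch, yaw] about the fixed x, y, z axes, in that order (R = Rz(yaw) Ry(pitch) Rx(roll)).
In Python, from cell import env gives the robot as it stands.
- The arm moves only by the tool drive_tool, never from a script. Its argument "commands" is a list of rows, each a list of 7 numbers: the shift along the tool's x, y, z in cm, then the turn, a rotation vector about the tool's x, y, z in degrees, then the opening, from 0 (shut) to 1 (fully open). In form: [[tx, ty, tz, rx, ry, rz, hand], ...]. A call has 1 to 20 rows; each row shifts and turns the commanded pose from where the row before left it, along the tool's axes as they then stand; what a row does not reach is not made up. A row lasts 1/12 s, in which the tool goes at most 41.7 mm and 7.16 degrees, less where a joint would pass 70% of its speed; a pose out of reach is approached as far as the arm can. A call is refused whole if a number of a shift passes 4.17 or a number of a turn 7.16, either way. A call with a gripper value outside its range is refused whole. The fingers move at their own pace and stop on an object; "force" is the grip in N (left out, the last holds). Time passes only in rows, so rows that do not move let the fingers close. It gives the time, the measured TCP pose, the force and the opening at its end, in the units of the state.
- env.get_obs(): the state, without advancing time (a new reading comes with each control period).
- env.read_camera(name): name is "scene" or "side" or "wrist"; returns a dict with "img" (420x560x3 uint8, blue, green, red), "mtx" (3x3 intrinsics, pixels), "k1" (the pictures are not rectified: a ray, as slopes to the right and down, at radius r is drawn at 1 + k1 r^2 times it, then the intrinsics apply), "pose" (4x4, takes a point from camera to world coordinates). Camera axes: x right, y down, z forward; pixel columns grow to the right and rows downward; lengths in m; the calibration is good to about 2 mm. A picture is of the moment at which its call begins. There is no depth.
- env.sign_off(): hands the job in, once; it reports no verdict.
The state is a dict: "time_s": time; "qpos": joint angles; "joint_velocities": joint speeds; "effort": joint torques, N m; "tool_pos": TCP position; "tool_rot": TCP orientation; "force": force on the tool from outside, world axes, zero at the start; "wrist_torque": the same for the moment, N m; "grip_width": finger opening in m.
Only numpy, scipy, OpenCV 4.12 (cv2) and the standard library are available. Lean on these libraries where they do the work, as an engineer would, in place of code of your own. Each camera call takes 0.05 s, during which the arm holds its last target.

## Task

The three closed aluminium caddies on the whisk shelf look alike, but one has a full-size tin of tea inside, one a half-size tin, and one is empty: tell which is which by lifting them. Stand the one with the full tin in the open pine chest and press the chest's lid down until its roller catch snaps it fully shut, stand the empty one in the square aluminium washing-up tray, and leave the one with the half-size tin upright in its own place on the shelf. Keep the caddies upright, set them down gently rather than dropping them, and do not disturb the other things.

Things in the scene. Friction and masses are not known exactly. Their poses are not given: they have to be found in the camera images.
- caddy_1: closed aluminium tea caddy, one of three alike: upright cylinder 64 mm across, 112 mm tall plus a black press-button 6 mm high (118 mm in all); origin at the centre of its underside, z up. Grip it from above at any yaw, pads 45 to 95 mm up. Inside, unseen: a full-size tin (0.50 kg in all), a half-size tin (0.33 kg) or nothing (0.16 kg), each within 8 %; names and places do not tell which
- caddy_2: closed aluminium tea caddy, one of three alike: upright cylinder 64 mm across, 112 mm tall plus a black press-button 6 mm high (118 mm in all); origin at the centre of its underside, z up. Grip it from above at any yaw, pads 45 to 95 mm up. Inside, unseen: a full-size tin (0.50 kg in all), a half-size tin (0.33 kg) or nothing (0.16 kg), each within 8 %; names and places do not tell which
- caddy_3: closed aluminium tea caddy, one of three alike: upright cylinder 64 mm across, 112 mm tall plus a black press-button 6 mm high (118 mm in all); origin at the centre of its underside, z up. Grip it from above at any yaw, pads 45 to 95 mm up. Inside, unseen: a full-size tin (0.50 kg in all), a half-size tin (0.33 kg) or nothing (0.16 kg), each within 8 %; names and places do not tell which
- shelf: fixed low whisk shelf of pine planks: deck 160 mm deep (its x), 480 mm wide (its y, -230 to +250), deck surface 50 mm above the table; origin on the table below, x to the back, z up. Rail 22 mm high along the back edge. Caddies stand at x=-35, y=-165, -25, +115 mm; the whisk (35, -95) and the tea jar (35, 45) behind the gaps between them
- divider_mid (a point): foot of the slotted pine divider at the shelf's left (+y) end, three bamboo scoops standing in its slots: 124 mm along the shelf's x, 24 mm thick, 63 mm high, scoops up to 170 mm above the deck. Slides along the shelf's y if pushed; leave it
- chest: fixed open pine chest, outside 170 (its x) by 145 mm (its y), walls 10 mm, rim 140 mm above the table; inside 150 by 125 mm, floor 10 mm up. Origin: centre of its underside, z up. The roller catch juts 20 mm in from the middle of the +y wall, just under the rim, so the free middle for a caddy is near y=-8 mm, and open fingers fit best along x. Lid hinged on the -y wall
- chest_lid (a joint): lid hinge, rad: 0 shut, 1.75 its open stop, near which it starts, leaning back past upright. Hinge line: chest y=-72.5, z=140 mm. Pine board 176 x 153 x 14 mm, 0.17 kg, its outside face at z=154 mm when shut. Pushed past upright it falls softly (1 to 2 s) on to the catch, ajar at about 0.1 rad; some 6 to 12 N down near the free edge snaps it past the sprung rollers to 0, where it holds
- lid_edge (a point): middle of the lid's free edge on its outside face: chest y=+80.5, z=154 mm when shut; when open high up on the -y side, about 150 mm above the hinge line and behind it
- tray: fixed square aluminium washing-up tray, 140 by 140 mm, rim 12 mm high and 4 mm thick, floor 4 mm above the table; origin at the centre of its underside, z up
- whisk: bamboo tea whisk standing handle up on a green glazed shaper, loose on the shelf: 56 mm across below, handle 25 mm, 144 mm tall; origin at the centre of its underside
- tea_jar: dark lacquered tea jar on the shelf, 60 mm across, 65 mm tall; origin at the centre of its underside
- bowl: tan stoneware tea bowl on the table, 112 mm across, 72 mm tall; origin at the centre of its underside
- beaker: small tan stoneware beaker on the table, 72 mm across, 85 mm tall; origin at the centre of its underside
Not all that is in view belongs to the job. Leave any red look-alike of the caddy_1 alone.

How it is judged:
By the outcome, as a careful person would: the job done as asked, in the order asked, and still so for the second after the job is handed in, with the robot touching nothing.
It also fails if it takes over 72 s, if anything falls off the work surface, if the arm or the gripper's body presses on something with over 40 N, if the wrist force passes 120 N, or if a joint passes its speed limit or range.

## Working session

There is one attempt and no reset: what is moved stays moved. The work goes in short steps, Python scripts to look and compute and a tool call to move; the robot and the scene stay as the last step left them, time stands still between calls to the robot, and variables do not carry over. Pictures are saved under pics/ and viewed, and the job is handed in when it is done.

Besides the shell and the picture viewer there is one more tool, called after "Request:" as name([rows], argument=value, ...), one row to a line, values as JSON. drive_tool: Moves the arm, as the interface text tells. Its arguments: {"type":"object","properties":{"commands":{"type":"array"},"force":{"type":"number"}},"required":["commands"]}

```bash
mkdir -p pics; ls; python3 - <<'E'
from cell import env
import cv2,numpy as np
o=env.get_obs();print({k:np.round(v,3).tolist() for k,v in o.items()})
for n in ["scene","side","wrist"]:
    c=env.read_camera(n);cv2.imwrite(f"pics/{n}0.png",c["img"]);print(n,c["mtx"].round(1).tolist(),c["k1"],c["pose"].round(3).tolist())
E
```

```text
pics
{'time_s': 0.0, 'qpos': [0.806, 18.439, -4.015, 83.174, 1.295, 78.54, -3.261], 'joint_velocities': [-0.116, 0.069, 0.093, 0.093, -0.086, -0.061, 0.035], 'effort': [-0.0, -49.128, -0.404, -31.253, -0.064, 0.044, 0.0], 'tool_pos': [0.65, -0.0, 0.291], 'tool_rot': [-179.891, 0.006, 90.002], 'force': [-0.338, 0.214, -0.656], 'wrist_torque': [-0.011, 0.013, 0.032], 'grip_width': 0.087}
scene [[525.4, 0.0, 278.3], [0.0, 525.4, 210.8], [0.0, 0.0, 1.0]] -0.021703868984827745 [[0.643, 0.552, -0.532, 1.376], [0.766, -0.467, 0.441, -0.647], [-0.005, -0.691, -0.723, 1.213], [0.0, 0.0, 0.0, 1.0]]
side [[430.1, 0.0, 282.8], [0.0, 430.1, 207.3], [0.0, 0.0, 1.0]] -0.10445443425296554 [[0.923, -0.266, 0.279, 0.284], [-0.385, -0.622, 0.682, -0.686], [-0.007, -0.737, -0.676, 0.835], [0.0, 0.0, 0.0, 1.0]]
wrist [[302.4, 0.0, 285.8], [0.0, 302.4, 203.9], [0.0, 0.0, 1.0]] -0.05084528204165173 [[1.0, 0.0, -0.002, 0.65], [-0.0, -0.97, -0.244, 0.066], [-0.002, 0.244, -0.97, 0.384], [0.0, 0.0, 0.0, 1.0]]
```

View pics/scene0.png

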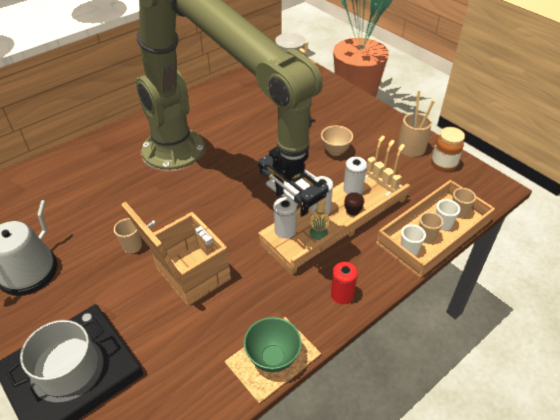

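View pics/side0.png

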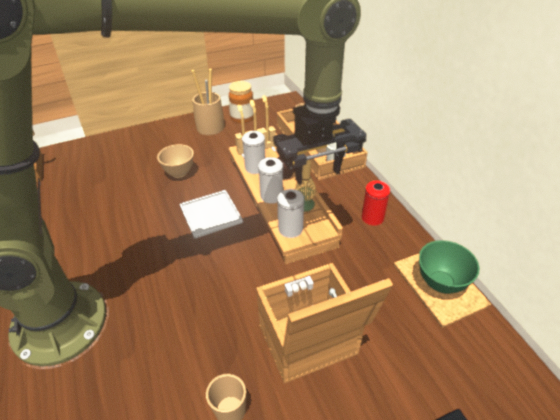

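View pics/wrist0.png

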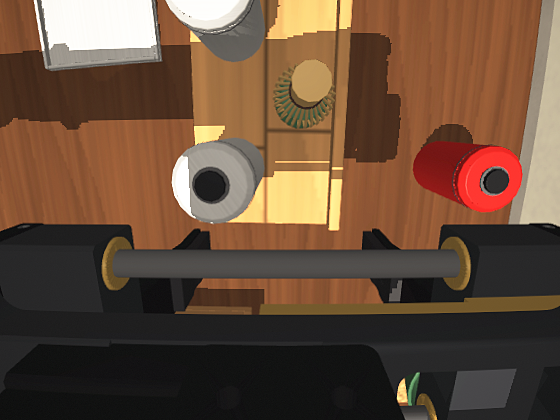

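```bash
cat >h.py <<'E'
from cell import env
import cv2,numpy as np
def ray(c,uv):
    K=c["mtx"];d=np.array([[(uv[0]-K[0,2])/K[0,0],(uv[1]-K[1,2])/K[1,1]]])[0]
    s=d.copy()
    for _ in range(30): s=d/(1+c["k1"]*(s@s))
    P=c["pose"];return P[:3,3],P[:3,:3]@np.array([s[0],s[1],1])
def onz(c,uv,z):
    o,d=ray(c,uv);return (o+d*(z-o[2])/d[2])
def proj(c,p):
    P=c["pose"];q=P[:3,:3].T@(np.array(p)-P[:3,3]);s=q[:2]/q[2];s=s*(1+c["k1"]*(s@s));return s*c["mtx"][0,0]+c["mtx"][:2,2]
def crop(c,x0,y0,x1,y1,f,name):
    cv2.imwrite("pics/"+name,cv2.resize(c["img"][y0:y1,x0:x1],None,fx=f,fy=f,interpolation=cv2.INTER_CUBIC))
E
python3 - <<'E'
from h import *
c=env.read_camera("side");crop(c,220,100,380,240,5,"sc1.png");crop(c,170,180,400,380,3,"sc2.png")
c=env.read_camera("scene");crop(c,120,190,260,310,5,"sn1.png");crop(c,250,130,420,270,4,"sn2.png")
E
```

```text
(no output)
```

View pics/sc1.png

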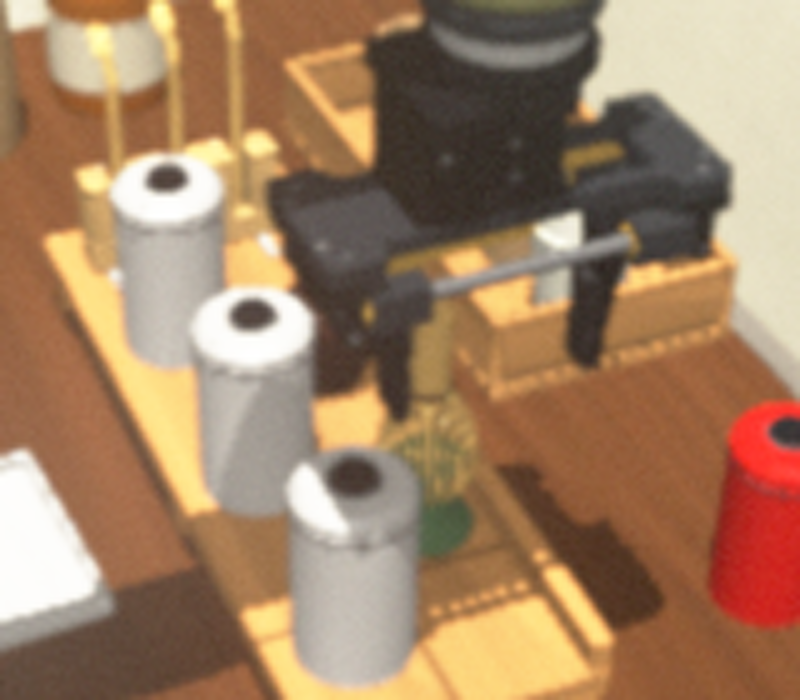

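View pics/sc2.png

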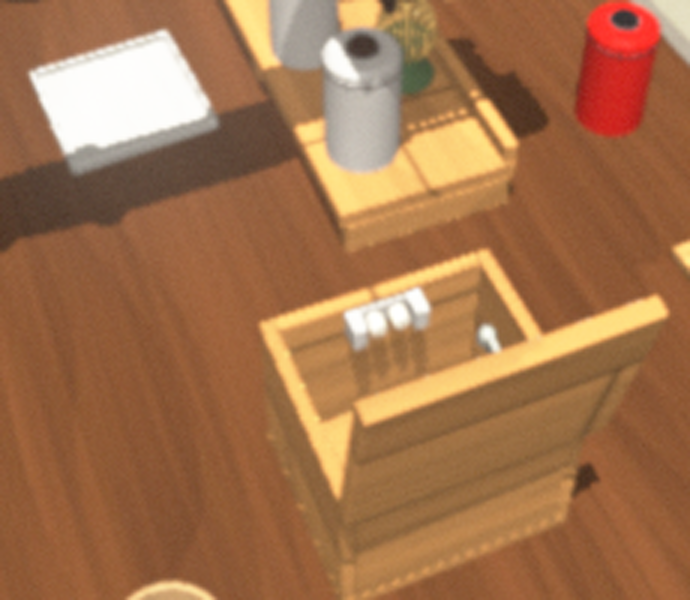

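View pics/sn1.png

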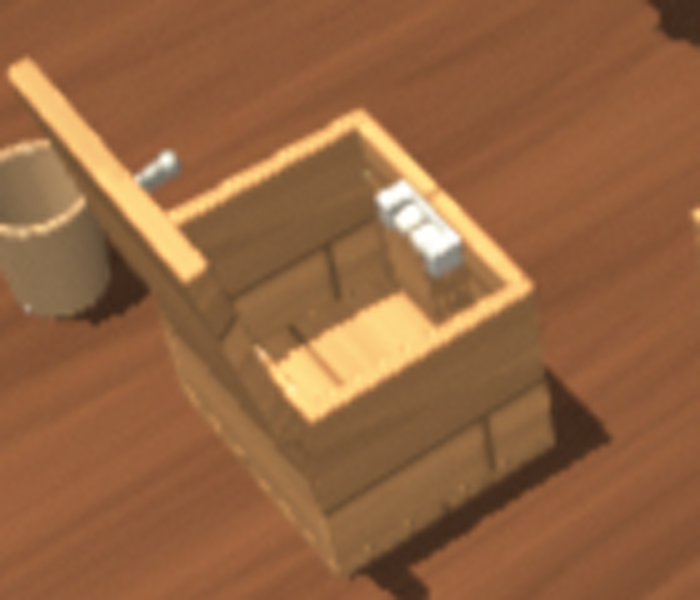

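View pics/sn2.png

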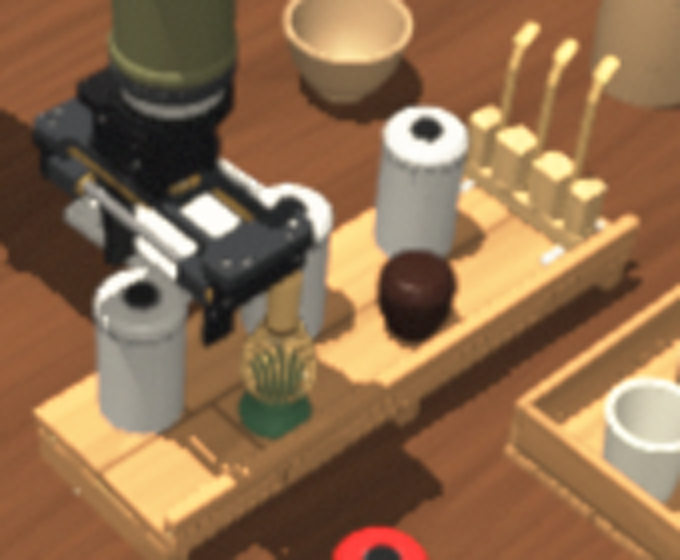

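```bash
python3 - <<'E'
from h import *
s=env.read_camera("side");n=env.read_camera("scene")
for l,c,uv,z in [("A",s,(253.4,135),.168),("B",s,(270.6,162.2),.168),("C",s,(290.6,194.8),.168),
 ("A",n,(250+427/4,130+127/4),.168),("C",n,(250+142/4,130+291/4),.168),
 ("tray -x+y",s,(181.7,204),.012),("tray +x+y",s,(225,190.7),.012),("tray +x-y",s,(241.7,220.7),.012),("tray -x-y",s,(194.5,231.5),.012),
 ("chest -x+y",s,(257.3,288.3),.14),("chest +x+y",s,(331.7,264),.14),("chest -x+y",n,(192,212.6),.14),("chest +x+y",n,(226,247),.14),("chest +x-y",n,(183,273.8),.14),
 ("shelf -y-x",s,(170+345/3,180+222/3),.05),("shelf +y -x", s,(220+47/5,100+240/5),.05)]:
    print(l,onz(c,uv,z).round(4))
E
```

```text
A [0.5998 0.298  0.168 ]
B [0.5973 0.159  0.168 ]
C [0.5936 0.02   0.168 ]
A [0.6035 0.3035 0.168 ]
C [0.5965 0.0265 0.168 ]
tray -x+y [0.362  0.2715 0.012 ]
tray +x+y [0.4946 0.2787 0.012 ]
tray +x-y [0.4996 0.1383 0.012 ]
tray -x-y [0.3692 0.1487 0.012 ]
chest -x+y [ 0.4327 -0.185   0.14  ]
chest +x+y [ 0.5978 -0.1871  0.14  ]
chest -x+y [ 0.4348 -0.182   0.14  ]
chest +x+y [ 0.5989 -0.183   0.14  ]
chest +x-y [ 0.5999 -0.3186  0.14  ]
shelf -y-x [ 0.5491 -0.0502  0.05  ]
shelf +y -x [0.5596 0.4315 0.05  ]
```

```bash
python3 - <<'E'
from h import *
s=env.read_camera("wrist")
print(onz(s,(210,184),.168), onz(s,(210,150),.168))
im=s["img"].copy()
crop(s,150,100,290,240,4,"w1.png")
n=env.read_camera("scene");d=env.read_camera("side")
print(env.get_obs()["time_s"],proj(n,(.599,.161,.168)),proj(d,(.599,.161,.168)))
E
```

```text
[0.59502913 0.02629582 0.168     ] [0.59646773 0.05086956 0.168     ]
0.5 [321.28708081 181.86577967] [270.91627613 161.61751026]
```

View pics/w1.png

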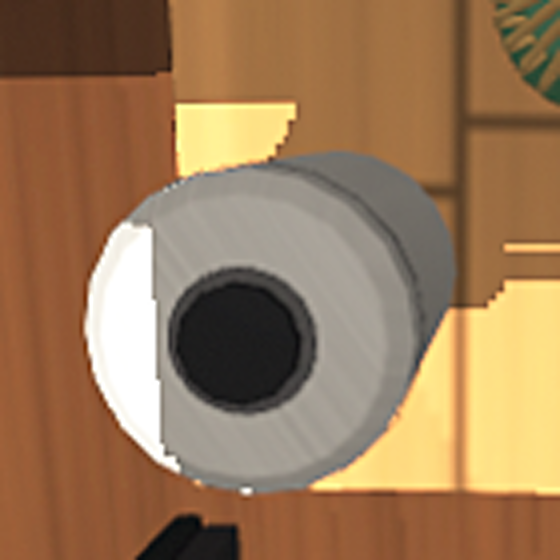

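Request:
drive_tool([
  [1.2, -2.8, 0, 0, 0, 0, 1],
  [1.2, -2.7, 1, 0, 0, 0, 1],
  [0, 0, 3, 0, 0, 0, 1],
  [0, 0, 3, 0, 0, 0, 1],
  [0, 0, 2, 0, 0, 0, 1],
  [0, 0, 1.2, 0, 0, 0, 1],
  [0, 0, 0, 0, 0, 0, 1],
], force=20)

```text
time_s: 1.08
tool_pos: [0.5934, 0.0238, 0.1874]
tool_rot: [-179.7, 0.0, 90.0]
force: [-0.1, -0.1, 0.2]
grip_width: 0.087
```

Request:
drive_tool([
  [0, 0, 0, 0, 0, 0, 0],
  [0, 0, 0, 0, 0, 0, 0],
  [0, 0, 0, 0, 0, 0, 0],
  [0, 0, 0, 0, 0, 0, 0],
  [0, 0, -1.2, 0, 0, 0, 0],
  [0, 0, -1.2, 0, 0, 0, 0],
  [0, 0, 0, 0, 0, 0, 0],
  [0, 0, 0, 0, 0, 0, 0],
])

```text
time_s: 1.75
tool_pos: [0.5957, 0.024, 0.2158]
tool_rot: [179.8, -0.0, 90.0]
force: [-0.1, 1.1, -3.0]
grip_width: 0.0623
```

```bash
cat >wt.py <<'E'
from h import *
f=[]
for i in range(10):
    c=env.read_camera("side" if i%2 else "wrist");f.append(env.get_obs()["force"])
o=env.get_obs();print(np.round(np.mean(f,0),2),np.std(f,0).round(2),o["time_s"],o["tool_pos"],o["grip_width"],o["tool_rot"])
E
python3 - <<'E'
from wt import *
cv2.imwrite("pics/s2.png",c["img"])
E
```

```text
[ 0.01  0.18 -3.12] [0.62 0.59 0.43] 2.25 [0.5949323  0.02398136 0.21402979] 0.062481135239842236 [-1.79980545e+02  5.32952005e-03  9.00048790e+01]
```

Request:
drive_tool([
  [0, 0, 1.2, 0, 0, 0, 0],
  [0, 0, 0.8, 0, 0, 0, 0],
  [0, 0, 0.3, 0, 0, 0, 0],
  [0, 0, 0.1, 0, 0, 0, 0],
  [0, 0, 0, 0, 0, 0, 0],
])

```text
time_s: 2.67
tool_pos: [0.596, 0.024, 0.1947]
tool_rot: [179.8, -0.0, 90.0]
force: [-6.6, -0.4, 21.7]
grip_width: 0.0625
```

```bash
python3 - <<'E'
from wt import *
crop(c,220,100,380,240,5,"sc3.png")
c=env.read_camera("scene");crop(c,250,130,420,270,4,"sn3.png")
E
```

```text
[-7.02 -0.43 20.78] [0.47 0.43 0.42] 3.1667 [0.59600025 0.02400036 0.19471495] 0.06266740029702757 [ 1.79785404e+02 -1.25816415e-02  8.99559658e+01]
```

View pics/sc3.png

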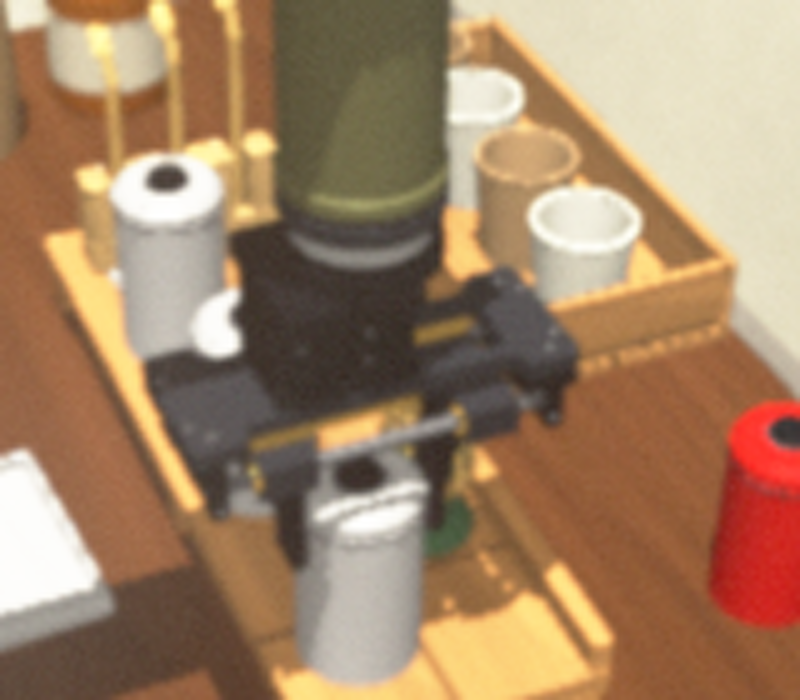

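View pics/sn3.png

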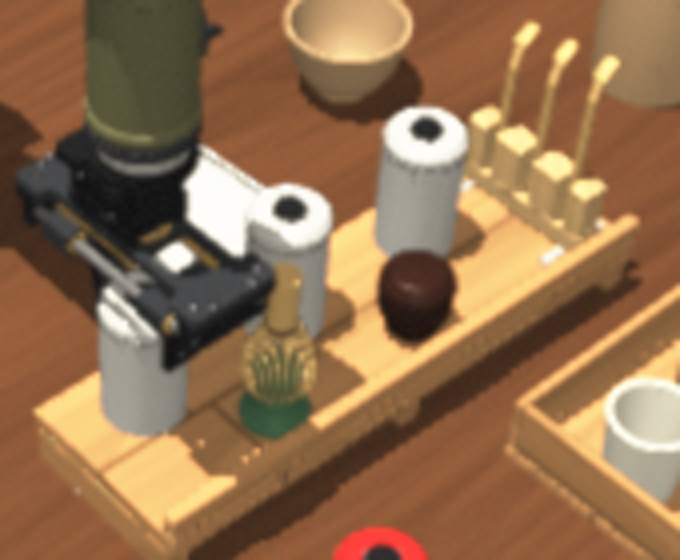

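Request:
drive_tool([
  [0, 0, -0.4, 0, 0, 0, 0],
  [0, 0, 0, 0, 0, 0, 0],
])

```text
time_s: 3.38
tool_pos: [0.5953, 0.024, 0.1948]
tool_rot: [179.9, 0.0, 90.0]
force: [-2.6, -1.2, 11.6]
grip_width: 0.0625
```

Request:
drive_tool([
  [0, 0, -0.4, 0, 0, 0, 0],
  [0, 0, 0, 0, 0, 0, 0],
  [0, 0, 0, 0, 0, 0, 0.6],
  [0, 0, 0, 0, 0, 0, 1],
  [0, 0, 0, 0, 0, 0, 1],
  [0, 0, -2, 0, 0, 0, 1],
  [0, 0, -3, 0, 0, 0, 1],
])

```text
time_s: 3.97
tool_pos: [0.5934, 0.0239, 0.2457]
tool_rot: [-179.6, 0.0, 90.0]
force: [0.3, -0.7, 0.7]
grip_width: 0.0812
```

```bash
python3 - <<'E'
from wt import *
crop(c,220,100,380,240,5,"sc4.png")
c=env.read_camera("wrist");cv2.imwrite("pics/w4.png",c["img"])
E
```

```text
[ 0.07 -0.24  0.46] [0.87 0.27 1.55] 4.4667 [0.59461045 0.02394332 0.24729274] 0.08692614922058578 [-1.79910946e+02  7.96686296e-03  9.00025013e+01]
```

View pics/sc4.png

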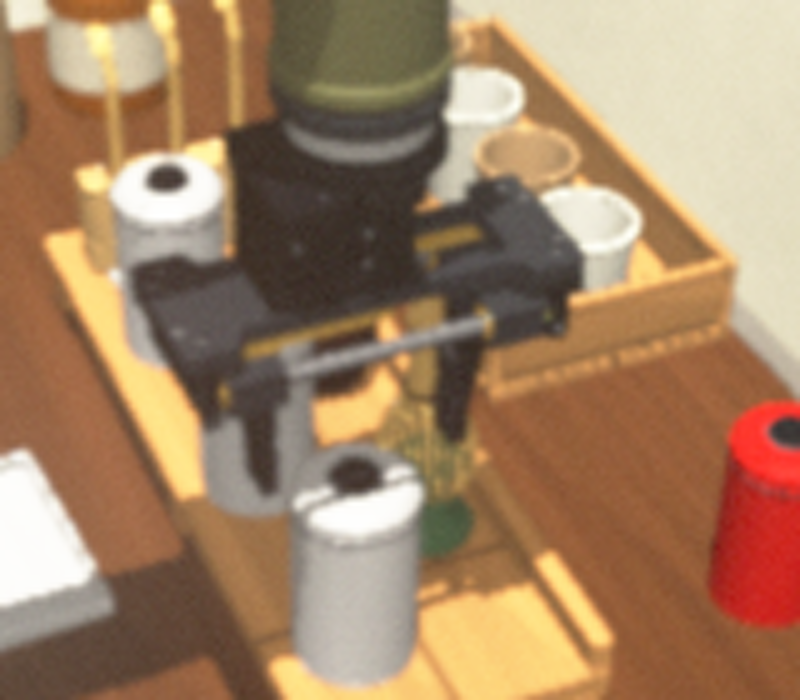

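View pics/w4.png

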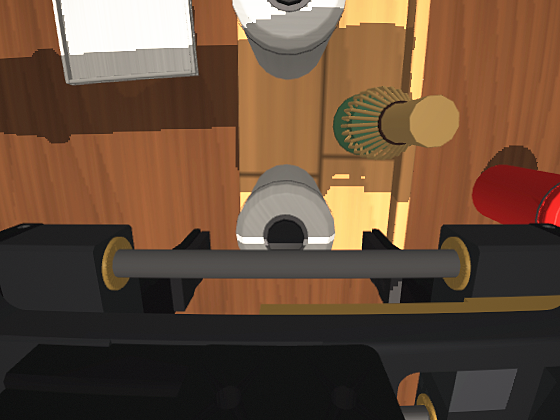

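Request:
drive_tool([
  [0, 0, -2.5, 0, 0, 0, 1],
  [3.5, 0.1, 0, 0, 0, 0, 1],
  [3.5, 0.1, 0, 0, 0, 0, 1],
  [3.5, 0.1, 0, 0, 0, 0, 1],
  [3.4, 0.1, 0, 0, 0, 0, 1],
  [0, 0, 3, 0, 0, 0, 1],
  [0, 0, 3, 0, 0, 0, 1],
  [0, 0, 1.6, 0, 0, 0, 1],
  [0, 0, 0.7, 0, 0, 0, 1],
  [0, 0, 0, 0, 0, 0, 0],
  [0, 0, 0, 0, 0, 0, 0],
  [0, 0, 0, 0, 0, 0, 0],
  [0, 0, 0, 0, 0, 0, 0],
  [0, 0, 0, 0, 0, 0, 0],
  [0, 0, 0, 0, 0, 0, 0],
], force=25)

```text
time_s: 5.77
tool_pos: [0.5994, 0.1632, 0.1919]
tool_rot: [179.9, -0.0, 90.0]
force: [-2.2, 1.2, 4.6]
grip_width: 0.0645
```

Request:
drive_tool([
  [0, 0, -0.6, 0, 0, 0, 0],
  [0, 0, -1, 0, 0, 0, 0],
  [0, 0, -0.8, 0, 0, 0, 0],
  [0, 0, 0, 0, 0, 0, 0],
  [0, 0, 0, 0, 0, 0, 0],
])

```text
time_s: 6.18
tool_pos: [0.5996, 0.163, 0.2152]
tool_rot: [179.9, -0.0, 90.0]
force: [-0.9, 1.2, -1.1]
grip_width: 0.0648
```

```bash
python3 - <<'E'
from wt import *
crop(c,220,100,380,240,5,"sc5.png")
E
```

```text
[ 0.02  0.21 -1.87] [0.55 0.49 0.49] 6.6833 [0.59895051 0.16296986 0.21410114] 0.0646179813656524 [-1.79989229e+02  7.88014342e-03  9.00036060e+01]
```

View pics/sc5.png

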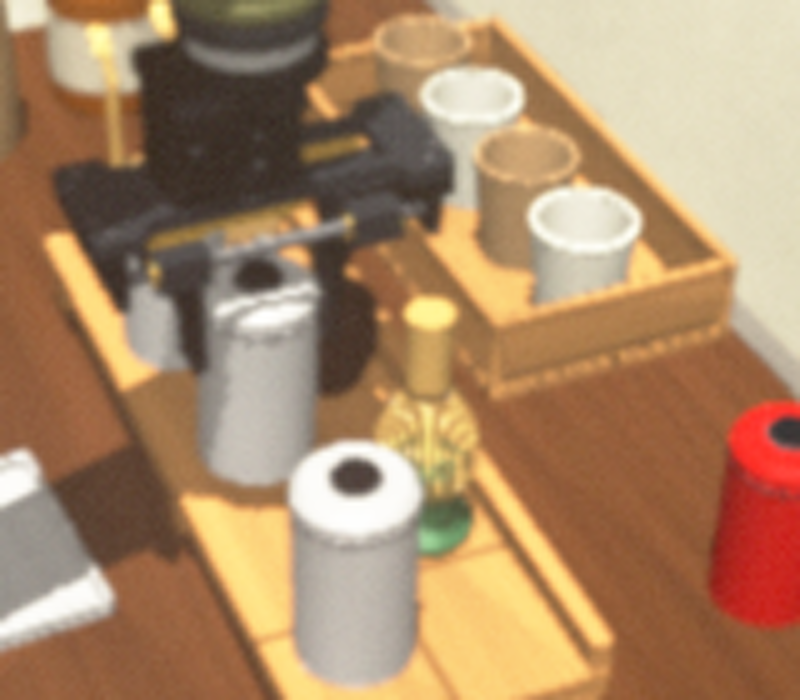

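Request:
drive_tool([
  [0, 0, 1, 0, 0, 0, 0],
  [0, 0, 0.6, 0, 0, 0, 0],
  [0, 0, 0.2, 0, 0, 0, 0],
  [0, 0, 0.2, 0, 0, 0, 0],
  [0, 0, 0.2, 0, 0, 0, 0],
  [0, 0, 0, 0, 0, 0, 0],
])

```text
time_s: 7.18
tool_pos: [0.599, 0.1631, 0.1923]
tool_rot: [180.0, -0.0, 90.0]
force: [1.0, -1.0, -1.2]
grip_width: 0.0648
```

Request:
drive_tool([
  [0, 0, 0.1, 0, 0, 0, 0],
  [0, 0, 0, 0, 0, 0, 0.8],
  [0, 0, 0, 0, 0, 0, 1],
  [0, 0, 0, 0, 0, 0, 1],
  [0, 0, 0, 0, 0, 0, 1],
  [0, 0, -2, 0, 0, 0, 1],
  [0, 0, -4, 0, 0, 0, 1],
  [3.5, 0.1, 0, 0, 0, 0, 1],
  [3.5, 0.1, 0, 0, 0, 0, 1],
  [3.5, 0.1, 0, 0, 0, 0, 1],
  [3.5, 0, 0, 0, 0, 0, 1],
  [0, 0, 3, 0, 0, 0, 1],
  [0, 0, 1.8, 0, 0, 0, 1],
  [0, 0, 0.9, 0, 0, 0, 1],
  [0, 0, 0.2, 0, 0, 0, 1],
  [0, 0, 0, 0, 0, 0, 1],
])

```text
time_s: 8.52
tool_pos: [0.6022, 0.3022, 0.1919]
tool_rot: [-180.0, 0.0, 89.9]
force: [0.3, 0.3, 0.7]
grip_width: 0.087
```

```bash
python3 - <<'E'
from h import *
c=env.read_camera("side");crop(c,220,60,380,200,5,"sc6.png")
o=env.get_obs();print(o["tool_pos"],o["force"],o["time_s"])
E
```

```text
[0.6027234  0.30247006 0.19311842] [0.67252003 0.181469   0.60031086] 8.5667
```

View pics/sc6.png

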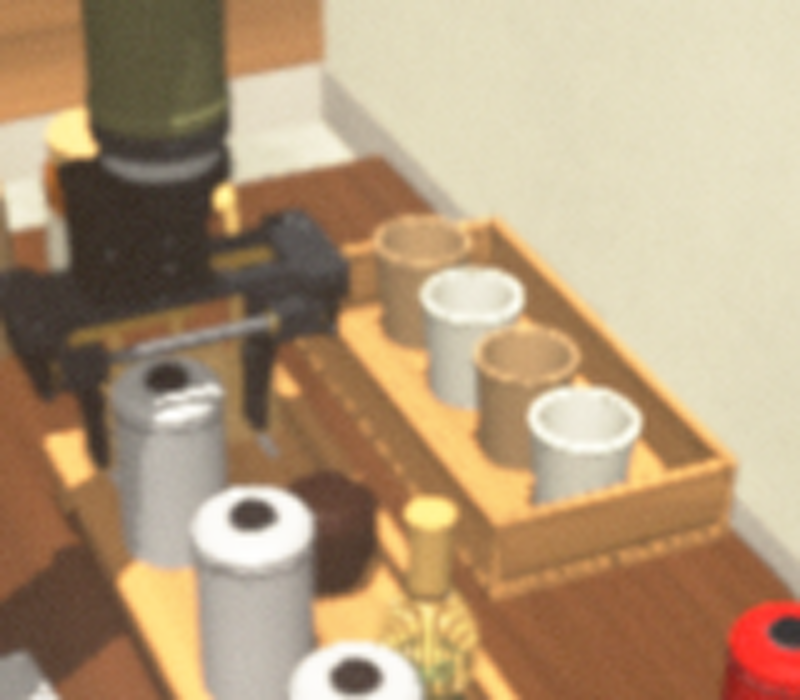

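Request:
drive_tool([
  [0, 0, 0, 0, 0, 0, 0],
  [0, 0, 0, 0, 0, 0, 0],
  [0, 0, 0, 0, 0, 0, 0],
  [0, 0, 0, 0, 0, 0, 0],
  [0, 0, 0, 0, 0, 0, 0],
  [0, 0, 0, 0, 0, 0, 0],
], force=30)

```text
time_s: 9.07
tool_pos: [0.601, 0.3036, 0.193]
tool_rot: [-179.9, -0.0, 90.0]
force: [-4.7, -0.1, 6.1]
grip_width: 0.0633
```

Request:
drive_tool([
  [0, 0, -0.6, 0, 0, 0, 0],
  [0, 0, -1, 0, 0, 0, 0],
  [0, 0, -0.8, 0, 0, 0, 0],
  [0, 0, 0, 0, 0, 0, 0],
  [0, 0, 0, 0, 0, 0, 0],
])

```text
time_s: 9.48
tool_pos: [0.6027, 0.303, 0.217]
tool_rot: [179.9, -0.0, 90.0]
force: [0.4, 0.5, -5.0]
grip_width: 0.0632
```

```bash
python3 - <<'E'
from wt import *
crop(c,220,60,380,200,5,"sc7.png")
E
```

```text
[ 0.07 -0.17 -5.1 ] [0.37 0.47 0.59] 9.9833 [0.60197861 0.30295126 0.21609194] 0.06301568733061196 [-1.79992241e+02  7.03205498e-03  9.00009632e+01]
```

View pics/sc7.png

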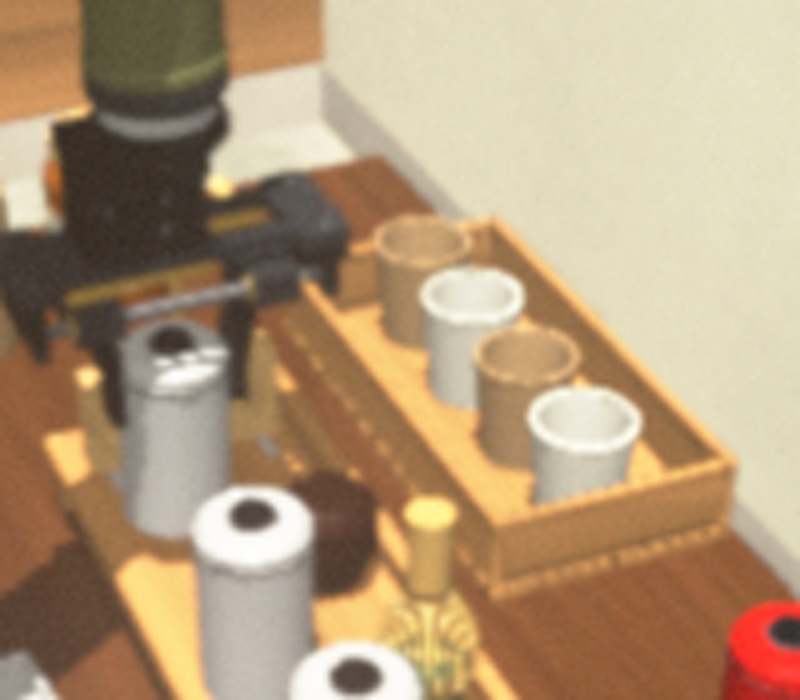

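Request:
drive_tool([
  [0, 0, -2.5, 0, 0, 0, 0],
  [0, 0, -3.8, 0, 0, 0, 0],
  [0, 0, -3.7, 0, 0, 0, 0],
  [-1.7, 0, -3, 0, 0, 0, 0],
  [-2.5, -0.4, -2, 0, 0, 0, 0],
  [-3.5, -0.6, 0, 0, 0, 0, 0],
  [-3.5, -0.6, 0, 0, 0, 0, 0],
  [-3.5, -0.6, 0, 0, 0, 0, 0],
  [-3.5, -0.6, 0, 0, 0, 0, 0],
  [-3.5, -0.6, 0, 0, 0, 0, 0],
  [-3.5, -0.6, 0, 0, 0, 0, 0],
  [-3.5, -0.6, 0, 0, 0, 0, 0],
  [-3.5, -0.6, 0, 0, 0, 0, 0],
  [-3.5, -0.6, 0, 0, 0, 0, 0],
  [-3.5, -0.6, 0, 0, 0, 0, 0],
  [-3.5, -0.6, 0, 0, 0, 0, 0],
  [-3.5, -0.6, 0, 0, 0, 0, 0],
  [-3.5, -0.6, 0, 0, 0, 0, 0],
])

```text
time_s: 11.48
tool_pos: [0.5194, -0.1955, 0.3667]
tool_rot: [179.9, 0.0, 90.0]
force: [0.4, 0.8, -4.3]
grip_width: 0.063
```

```bash
python3 - <<'E'
from h import *
for n in ["side","wrist","scene"]:
    c=env.read_camera(n);cv2.imwrite(f"pics/{n}8.png",c["img"])
o=env.get_obs();print(o["tool_pos"],o["force"],o["time_s"],o["grip_width"])
E
```

```text
[ 0.51848165 -0.19849363  0.36646342] [ 0.32434704  1.30947059 -5.17569654] 11.6333 0.06272087146981731
```

View pics/side8.png

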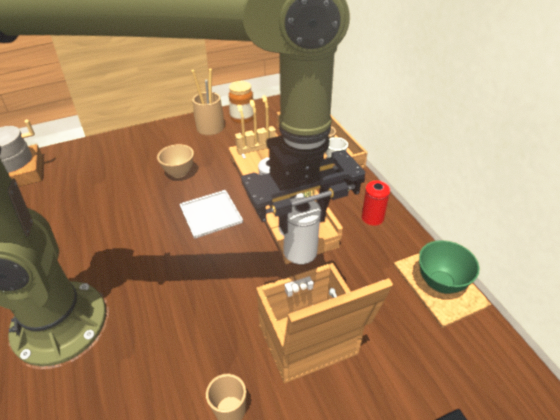

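View pics/wrist8.png

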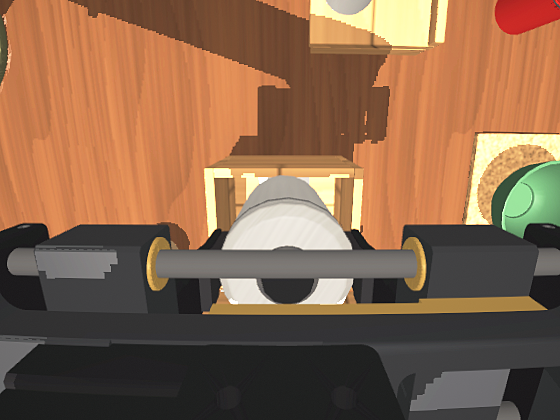

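View pics/scene8.png

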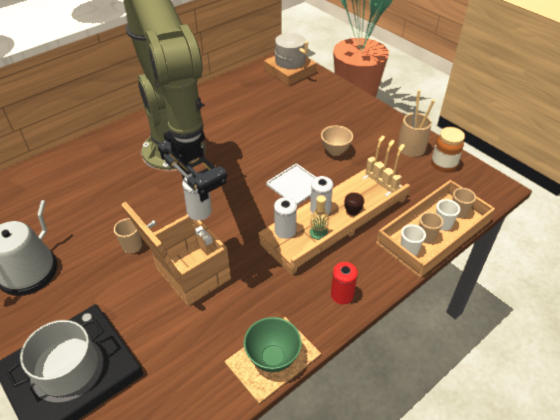

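```bash
python3 - <<'E'
from h import *
c=env.read_camera("wrist");crop(c,190,140,380,240,4,"w9.png")
o=env.get_obs();print(o["tool_pos"],o["time_s"])
for uv in [(205,168),(363,168),(205,230),(363,230),(213,156),(355,156)]: print(uv,onz(c,uv,.14).round(4))
E
```

```text
[ 0.51947851 -0.19535289  0.36638506] 11.6833
(205, 168) [ 0.4334 -0.1734  0.14  ]
(363, 168) [ 0.6012 -0.1747  0.14  ]
(205, 230) [ 0.4282 -0.2428  0.14  ]
(363, 230) [ 0.605  -0.2442  0.14  ]
(213, 156) [ 0.4427 -0.1608  0.14  ]
(355, 156) [ 0.5921 -0.162   0.14  ]
```

View pics/w9.png

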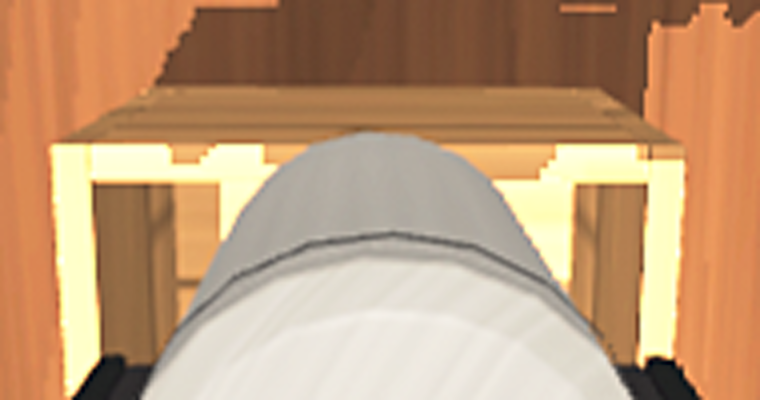

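Request:
drive_tool([
  [-3.5, -0.2, 0, 0, 0, 0, 0],
  [-3.4, -0.25, 0, 0, 0, 0, 0],
  [0, 0, 0, 0, 0, 0, 0],
  [0, 0, 0, 0, 0, 0, 0],
  [0, 0, 2.5, 0, 0, 0, 0],
  [0, 0, 3, 0, 0, 0, 0],
  [0, 0, 1.5, 0, 0, 0, 0],
  [0, 0, 0, 0, 0, 0, 0],
])

```text
time_s: 12.35
tool_pos: [0.5145, -0.2594, 0.2918]
tool_rot: [-179.6, -0.3, 90.2]
force: [-0.8, 1.1, -4.5]
grip_width: 0.0629
```

```bash
python3 - <<'E'
from h import *
for n in ["side","scene"]:
    c=env.read_camera(n);
    if n=="side":crop(c,220,220,400,380,4,"s10.png")
    else: crop(c,110,160,250,300,4,"n10.png")
o=env.get_obs();print(o["tool_pos"],o["force"],o["time_s"],o["grip_width"])
E
```

```text
[ 0.5162297  -0.26111081  0.29642356] [ 0.73440833 -0.27053163 -3.82012909] 12.45 0.06270656751193886
```

View pics/s10.png

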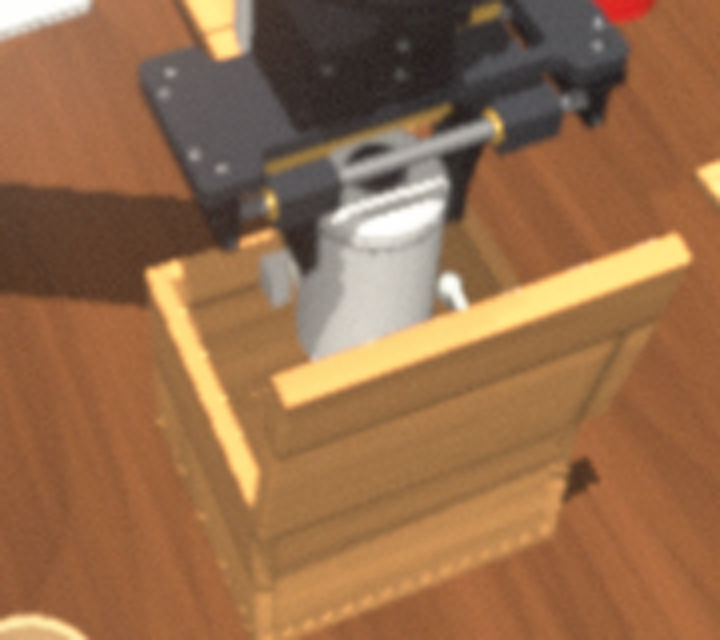

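View pics/n10.png

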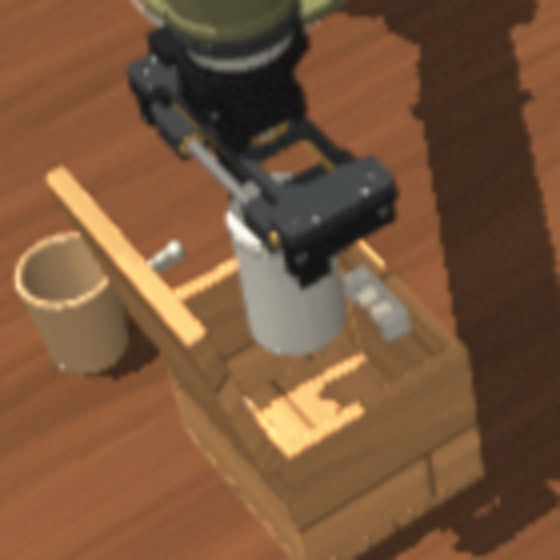

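Request:
drive_tool([
  [-0.3, 0, 2.5, 0, 0, 0, 0],
  [0, 0, 3, 0, 0, 0, 0],
  [0, 0, 3, 0, 0, 0, 0],
  [0, 0, 2.5, 0, 0, 0, 0],
  [0, 0, 1.6, 0, 0, 0, 0],
  [0, 0, 0.8, 0, 0, 0, 0],
  [0, 0, 0.2, 0, 0, 0, 0],
  [0, 0, 0, 0, 0, 0, 0],
  [0, 0, 0, 0, 0, 0, 0],
])

```text
time_s: 13.2
tool_pos: [0.517, -0.2664, 0.1625]
tool_rot: [179.8, 0.1, 90.0]
force: [-0.5, -0.0, -5.1]
grip_width: 0.0626
```

Request:
drive_tool([
  [0, 0, 0.2, 0, 0, 0, 0],
  [0, 0, 0.2, 0, 0, 0, 0],
  [0, 0, 0, 0, 0, 0, 0],
])

```text
time_s: 13.45
tool_pos: [0.5157, -0.2661, 0.1567]
tool_rot: [180.0, 0.0, 90.0]
force: [-0.1, -0.2, -4.7]
grip_width: 0.0627
```

Request:
drive_tool([
  [0, 0, 0.15, 0, 0, 0, 0],
  [0, 0, 0.15, 0, 0, 0, 0],
  [0, 0, 0, 0, 0, 0, 0],
])

```text
time_s: 13.7
tool_pos: [0.5156, -0.2661, 0.1532]
tool_rot: [180.0, 0.0, 90.0]
force: [-0.2, 0.1, -4.6]
grip_width: 0.0627
```

Request:
drive_tool([
  [0, 0, 0.15, 0, 0, 0, 0],
  [0, 0, 0.1, 0, 0, 0, 0],
  [0, 0, 0, 0, 0, 0, 0],
])

```text
time_s: 13.95
tool_pos: [0.5154, -0.2669, 0.1528]
tool_rot: [180.0, 0.0, 90.0]
force: [-4.1, 0.6, 7.6]
grip_width: 0.0627
```

Request:
drive_tool([
  [0, 0, -0.15, 0, 0, 0, 0],
  [0, 0, 0, 0, 0, 0, 0.7],
  [0, 0, 0, 0, 0, 0, 1],
  [0, 0, 0, 0, 0, 0, 1],
  [0, 0, 0, 0, 0, 0, 1],
  [0, 0, -2, 0, 0, 0, 1],
  [0, 0, -4, 0, 0, 0, 1],
  [0, 0, -4, 0, 0, 0, 1],
  [0, 0, -4, 0, 0, 0, 1],
  [0, 0, -4, 0, 0, 0, 1],
  [0, 0, -4, 0, 0, 0, 0.5],
  [0, 0, -1, 0, 0, 0, 0],
  [0, 0, 0, 0, 0, 0, 0],
])

```text
time_s: 15.03
tool_pos: [0.517, -0.2666, 0.3873]
tool_rot: [179.5, 0.2, 90.0]
force: [-0.6, -0.0, 0.0]
grip_width: 0.0741
```

```bash
python3 - <<'E'
from h import *
for n in ["side","scene"]:
    c=env.read_camera(n);
    if n=="side":crop(c,220,220,400,380,4,"s11.png")
    else: crop(c,110,160,250,300,4,"n11.png")
o=env.get_obs();print(o["tool_pos"],o["force"],o["time_s"],o["grip_width"])
E
```

```text
[ 0.51563294 -0.26589003  0.38197795] [ 0.01956395 -0.40170806 -1.39574314] 15.1333 0.06663140864866687
```

View pics/s11.png

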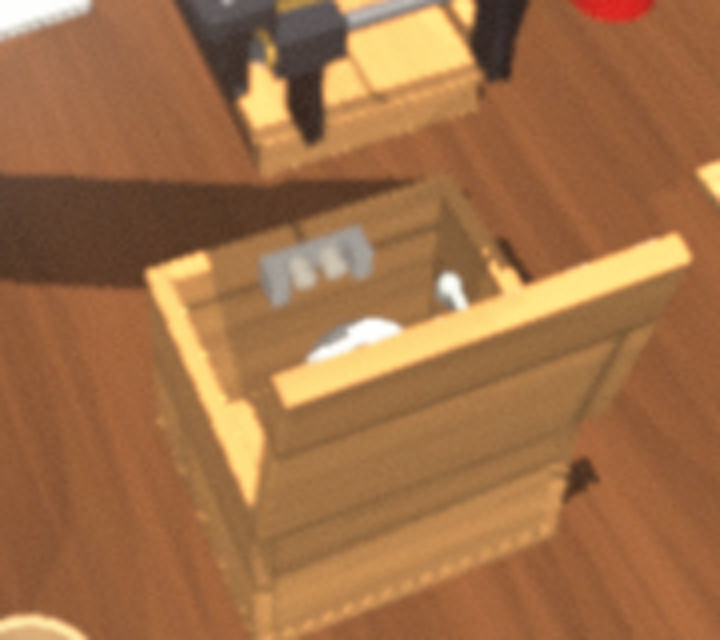

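View pics/n11.png

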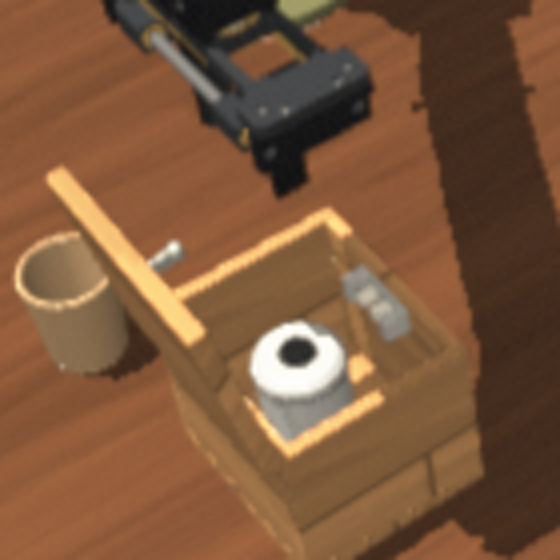

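```bash
python3 - <<'E'
from h import *
c=env.read_camera("side")
for uv in [(288,315),(393,283),(291,321),(390,278)]:print(onz(c,uv,.29).round(3))
n=env.read_camera("scene")
print(onz(n,(110+47/4,160+178/4),.29),onz(n,(110+190/4,160+342/4),.29),onz(n,(110+205/4,160+330/4),.29))
E
```

```text
[ 0.426 -0.357  0.29 ]
[ 0.601 -0.368  0.29 ]
[ 0.426 -0.368  0.29 ]
[ 0.602 -0.358  0.29 ]
[ 0.43093408 -0.36427339  0.29      ] [ 0.60248833 -0.36521031  0.29      ] [ 0.60027024 -0.35390058  0.29      ]
```

Request:
drive_tool([
  [-2.5, 0, -0.5, 0, 0, 0, 0],
  [-3.5, 0, 0, 0, 0, 0, 0],
  [-3.5, 0, 0, 0, 0, 0, 0],
  [-3.5, 0, 0, 0, 0, 0, 0],
  [-3, 0, 0, 0, 0, 0, 0],
  [-1, 0, 1, 0, 0, 0, 0],
  [0, 0, 0, 0, 0, 0, 0],
])

```text
time_s: 15.82
tool_pos: [0.5132, -0.4389, 0.3723]
tool_rot: [-179.6, -0.1, 89.7]
force: [-0.1, 0.2, -1.6]
grip_width: 0.0125
```

```bash
python3 - <<'E'
from h import *
for n in ["side","scene"]:
    c=env.read_camera(n);
    if n=="side":crop(c,200,200,420,400,3,"s12.png")
    else: crop(c,50,90,250,300,3,"n12.png")
o=env.get_obs();print(o["tool_pos"],o["force"],o["time_s"],o["grip_width"])
E
```

```text
[ 0.51550603 -0.43484411  0.37482274] [-1.18500122  0.68028764 -0.02779647] 15.9167 0.0049512663053060055
```

View pics/s12.png

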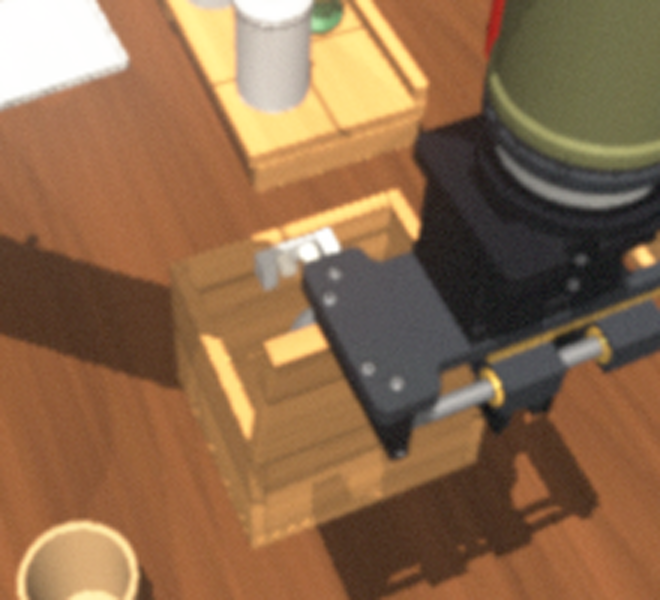

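View pics/n12.png

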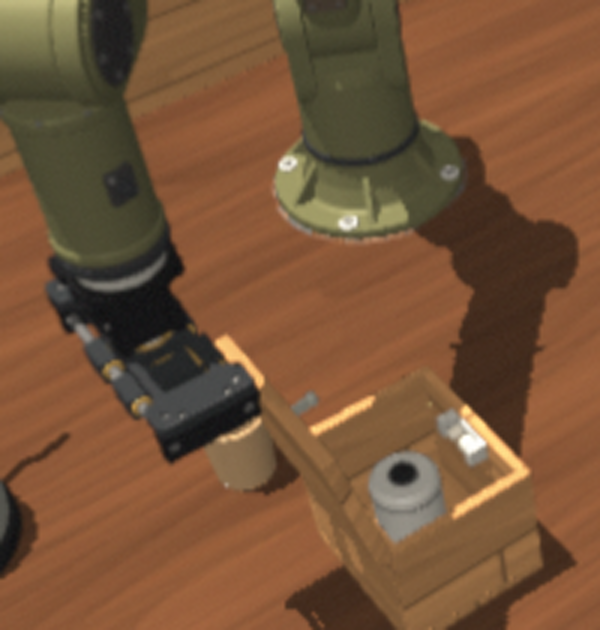

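Request:
drive_tool([
  [0, 0, 2.5, 0, 0, 0, 0],
  [0, 0, 2.5, 0, 0, 0, 0],
  [2, 0, 0, 0, 0, 0, 0],
  [2, 0, 0, 0, 0, 0, 0],
  [1.5, 0, 0, 0, 0, 0, 0],
  [1, 0, 0, 0, 0, 0, 0],
  [1, 0, 0, 0, 0, 0, 0],
  [1, 0, 0, 0, 0, 0, 0],
  [1, 0, 0, 0, 0, 0, 0],
  [1, 0, 0, 0, 0, 0, 0],
  [1, 0, 0, 0, 0, 0, 0],
  [0.5, 0, 0, 0, 0, 0, 0],
])

```text
time_s: 16.92
tool_pos: [0.5158, -0.3142, 0.3272]
tool_rot: [180.0, -0.1, 90.1]
force: [-0.0, 0.5, -0.5]
grip_width: 0.0002
```

```bash
python3 - <<'E'
from h import *
for n in ["scene"]:
    c=env.read_camera(n); crop(c,50,90,250,300,3,"n13.png")
o=env.get_obs();print(o["tool_pos"],o["force"],o["time_s"],o["grip_width"])
E
```

```text
[ 0.51600379 -0.31360261  0.32728559] [ 0.38540598  1.65434485 -0.09946838] 16.9667 0.0002674398837614497
```

View pics/n13.png

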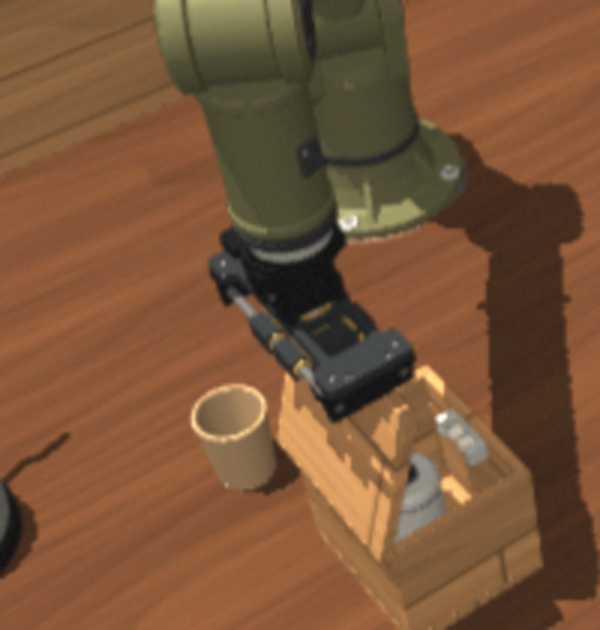

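Request:
drive_tool([
  [0, 0, -3, 0, 0, 0, 0],
  [0, 0, -3, 0, 0, 0, 0],
  [0, 0, -1.5, 0, 0, 0, 0],
  [2, 0, 0, 0, 0, 0, 0],
  [3, 0, 0, 0, 0, 0, 0],
  [3, 0, 0, 0, 0, 0, 0],
  [3, 0, 0, 0, 0, 0, 0],
  [1.4, 0, 0, 0, 0, 0, 0],
  [0, 0, 0, 0, 0, 0, 0],
  [0, 0, 0, 0, 0, 0, 0],
])

```text
time_s: 17.8
tool_pos: [0.5156, -0.1918, 0.4024]
tool_rot: [180.0, 0.0, 90.1]
force: [-0.3, -0.1, 0.2]
grip_width: 0.0004
```

```bash
python3 - <<'E'
from h import *
for n in ["side","scene"]:
    c=env.read_camera(n);
    if n=="side":crop(c,200,200,420,400,3,"s14.png")
    else: crop(c,50,90,250,300,3,"n14.png")
o=env.get_obs();print(o["tool_pos"],o["force"],o["time_s"],o["grip_width"])
E
```

```text
[ 0.51518789 -0.19370866  0.40221212] [-0.20990283 -0.32604543 -0.14417522] 17.9 0.00021645282761783153
```

View pics/s14.png

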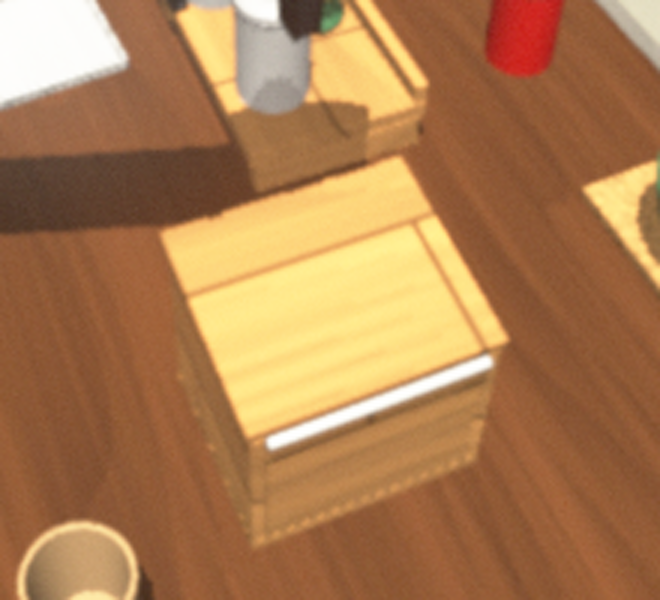

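View pics/n14.png

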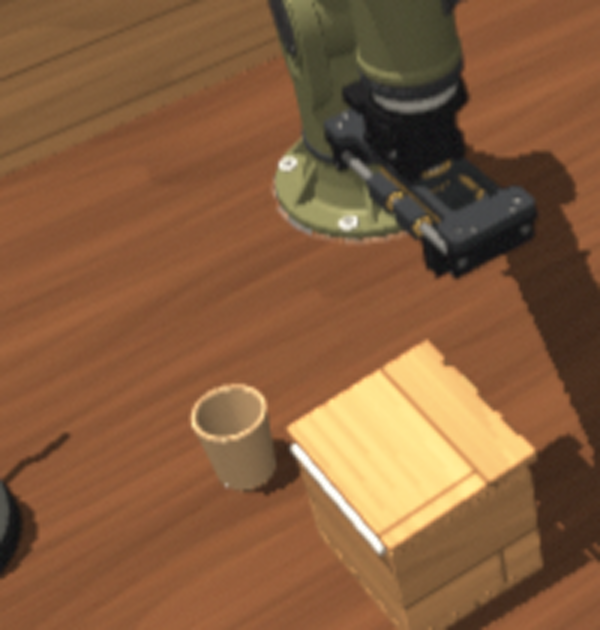

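Request:
drive_tool([
  [0, 0, 3, 0, 0, 0, 0],
  [0, 0, 4, 0, 0, 0, 0],
  [0, 0, 4, 0, 0, 0, 0],
  [0, 0, 3, 0, 0, 0, 0],
  [0, 0, 1.2, 0, 0, 0, 0],
  [0, 0, 0.5, 0, 0, 0, 0],
  [0, 0, 0.5, 0, 0, 0, 0],
  [0, 0, 0.3, 0, 0, 0, 0],
  [0, 0, 0, 0, 0, 0, 0],
])

```text
time_s: 18.65
tool_pos: [0.5163, -0.1926, 0.2386]
tool_rot: [179.9, 0.0, 90.0]
force: [-0.7, 0.0, 0.4]
grip_width: 0.0005
```

Request:
drive_tool([
  [0, 0, 0.3, 0, 0, 0, 0],
  [0, 0, 0.3, 0, 0, 0, 0],
  [0, 0, 0.3, 0, 0, 0, 0],
  [0, 0, 0, 0, 0, 0, 0],
])

```text
time_s: 18.98
tool_pos: [0.5166, -0.1917, 0.2305]
tool_rot: [179.8, 0.0, 90.0]
force: [0.8, 0.5, 1.1]
grip_width: 0.0
```

Request:
drive_tool([
  [0, 0, 0.2, 0, 0, 0, 0],
  [0, 0, 0.2, 0, 0, 0, 0],
  [0, 0, 0.2, 0, 0, 0, 0],
  [0, 0, 0, 0, 0, 0, 0],
])

```text
time_s: 19.32
tool_pos: [0.5162, -0.192, 0.2238]
tool_rot: [179.9, 0.0, 90.0]
force: [-2.2, 2.0, 8.1]
grip_width: 0.0008
```

Request:
drive_tool([
  [0, 0, 0.2, 0, 0, 0, 0],
  [0, 0, 0.2, 0, 0, 0, 0],
  [0, 0, 0, 0, 0, 0, 0],
  [0, 0, 0, 0, 0, 0, 0],
])

```text
time_s: 19.65
tool_pos: [0.5163, -0.192, 0.2234]
tool_rot: [179.8, 0.0, 90.0]
force: [-8.9, 4.8, 26.2]
grip_width: 0.0003
```

```bash
python3 - <<'E'
from h import *
c=env.read_camera("side");crop(c,200,200,420,400,3,"s15.png")
c=env.read_camera("scene");crop(c,130,180,250,310,5,"n15.png")
o=env.get_obs();print(o["tool_pos"],o["force"],o["time_s"],o["grip_width"])
E
```

```text
[ 0.51627663 -0.19200503  0.22340778] [-8.64819229  3.9670483  26.30109409] 19.75 0.00044318818039159306
```

View pics/s15.png

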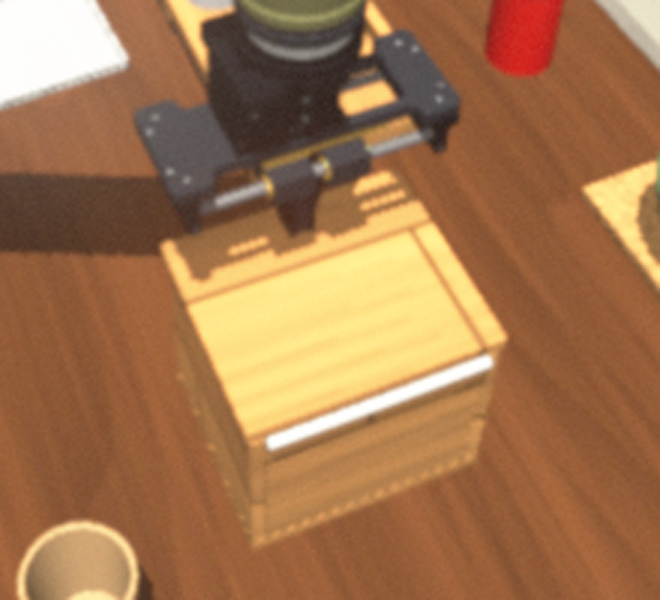

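View pics/n15.png

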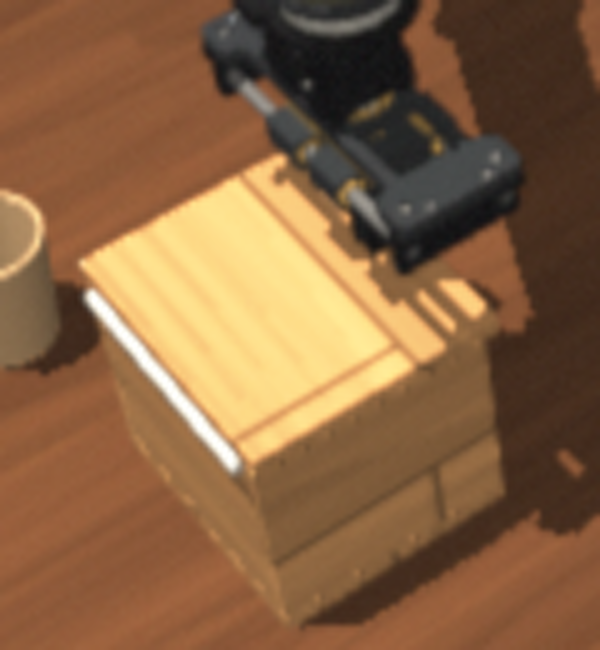

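Request:
drive_tool([
  [0, 0, -1, 0, 0, 0, 0],
  [0, 0, -3, 0, 0, 0, 0],
  [0, 0, -4, 0, 0, 0, 0.3],
  [2.5, 0.5, 0, 0, 0, 0, 1],
  [3.5, 0.8, 0, 0, 0, 0, 1],
  [3.5, 1, 0, 0, 0, 0, 1],
  [3.5, 1, 0, 0, 0, 0, 1],
  [3.5, 1, 0, 0, 0, 0, 1],
  [3.5, 1, 0, 0, 0, 0, 1],
  [3.5, 1, 0, 0, 0, 0, 1],
  [3.5, 1, 0, 0, 0, 0, 1],
  [3.5, 0.6, 0, 0, 0, 0, 1],
  [2.5, 0.2, 0, 0, 0, 0, 1],
  [2, 0.2, 0, 0, 0, 0, 1],
  [0, 0, 0, 0, 0, 0, 1],
])

```text
time_s: 21.0
tool_pos: [0.5978, 0.1641, 0.2972]
tool_rot: [-179.9, -0.2, 90.4]
force: [-0.1, 0.8, -0.4]
grip_width: 0.079
```

```bash
python3 - <<'E'
from h import *
c=env.read_camera("side");cv2.imwrite("pics/s16.png",c["img"]);
c=env.read_camera("wrist");cv2.imwrite("pics/w16.png",c["img"])
o=env.get_obs();print(o["tool_pos"],o["force"],o["time_s"],o["grip_width"])
E
```

```text
[0.59842567 0.15830858 0.29739035] [ 0.08590244 -1.20349194 -0.59946103] 21.1 0.08429970413841502
```

View pics/s16.png

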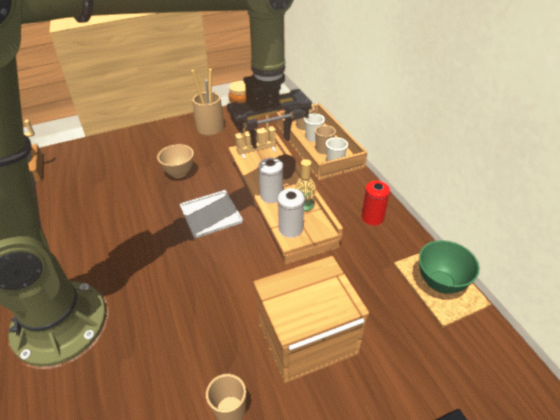

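View pics/w16.png

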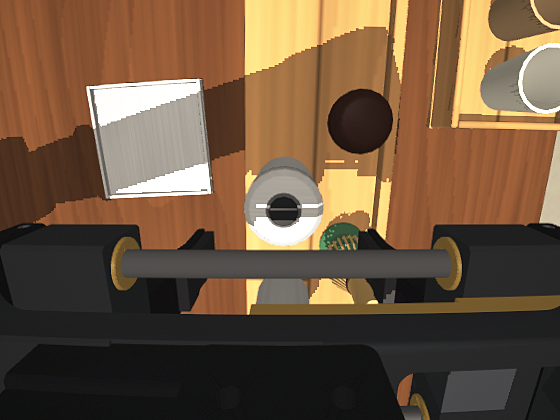

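```bash
python3 - <<'E'
from h import *
c=env.read_camera("wrist");crop(c,70,60,340,260,2.9,"w17.png")
o=env.get_obs();print(o["tool_pos"])
print("B",onz(c,(284,208),.168))
P=np.array([onz(c,u,.012) for u in [(88,87),(201,79),(213,192),(107,198)]]);print(P.round(4),P.mean(0))
E
```

```text
[0.59868388 0.15677221 0.29762911]
B [0.59749248 0.16490446 0.168     ]
[[0.359  0.2743 0.012 ]
 [0.4982 0.2809 0.012 ]
 [0.5054 0.1442 0.012 ]
 [0.3647 0.1362 0.012 ]] [0.43183351 0.20890619 0.012     ]
```

View pics/w17.png

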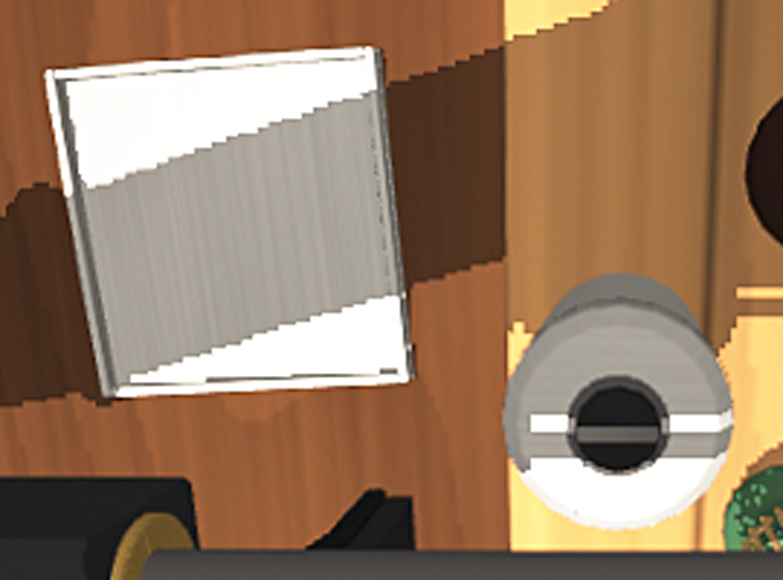

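Request:
drive_tool([
  [0.6, 0, 1, 0, 0, 0, 1],
  [0, 0, 3, 0, 0, 0, 1],
  [0, 0, 3, 0, 0, 0, 1],
  [0, 0, 2.3, 0, 0, 0, 1],
  [0, 0, 1.2, 0, 0, 0, 1],
  [0, 0, 0, 0, 0, 0, 1],
  [0, 0, 0, 0, 0, 0, 0],
  [0, 0, 0, 0, 0, 0, 0],
  [0, 0, 0, 0, 0, 0, 0],
  [0, 0, 0, 0, 0, 0, 0],
  [0, 0, 0, 0, 0, 0, 0],
  [0, 0, 0, 0, 0, 0, 0],
], force=25)

```text
time_s: 22.15
tool_pos: [0.5988, 0.1643, 0.1948]
tool_rot: [179.9, -0.0, 90.0]
force: [-2.6, 1.3, 5.7]
grip_width: 0.0646
```

Request:
drive_tool([
  [0, 0, -0.8, 0, 0, 0, 0],
  [0, 0, -1.5, 0, 0, 0, 0],
  [0, 0, -2, 0, 0, 0, 0],
  [0, 0, -2, 0, 0, 0, 0],
  [0, 0, -1.2, 0, 0, 0, 0],
  [0, 0, 0, 0, 0, 0, 0],
  [0, 0, 0, 0, 0, 0, 0],
])

```text
time_s: 22.73
tool_pos: [0.5987, 0.1639, 0.2685]
tool_rot: [179.9, -0.0, 90.0]
force: [0.6, 0.9, -2.8]
grip_width: 0.0648
```

```bash
python3 - <<'E'
from wt import *
cv2.imwrite("pics/s18.png",c["img"])
E
```

```text
[ 0.01  0.11 -1.85] [0.34 0.42 0.56] 23.2333 [0.59842102 0.16399422 0.26792795] 0.06421427824239456 [-1.79976079e+02  9.41950549e-03  9.00060252e+01]
```

View pics/s18.png

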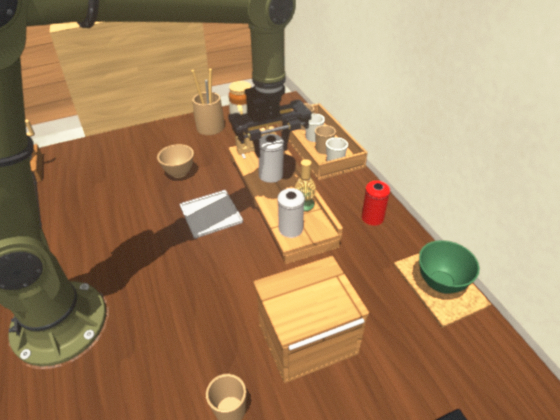

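Request:
drive_tool([
  [0.5, -2, 0, 0, 0, 0, 0],
  [0.8, -3, 0, 0, 0, 0, 0],
  [0.8, -3.2, 0, 0, 0, 0, 0],
  [0.8, -3.2, 0, 0, 0, 0, 0],
  [0.8, -3, 0, 0, 0, 0, 0],
  [0.8, -2.2, 0, 0, 0, 0, 0],
  [0, 0, 0, 0, 0, 0, 0],
  [0, 0, 2, 0, 0, 0, 0],
  [0, 0, 3, 0, 0, 0, 0],
  [0, 0, 3, 0, 0, 0, 0],
  [0, 0, 1.8, 0, 0, 0, 0],
  [0, 0, 0.8, 0, 0, 0, 0],
  [0, 0, 0, 0, 0, 0, 0],
  [0, 0, 0, 0, 0, 0, 0],
])

```text
time_s: 24.4
tool_pos: [0.4332, 0.2091, 0.1629]
tool_rot: [180.0, -0.0, 90.0]
force: [0.0, -0.8, -0.1]
grip_width: 0.0646
```

```bash
python3 - <<'E'
from h import *
c=env.read_camera("side");crop(c,150,130,290,250,5,"s19.png")
o=env.get_obs();print(o["tool_pos"],o["force"],o["time_s"],o["grip_width"])
E
```

```text
[0.43359102 0.20938331 0.16357922] [-0.13616279 -0.37416223 -1.44106226] 24.45 0.06440756704663296
```

View pics/s19.png

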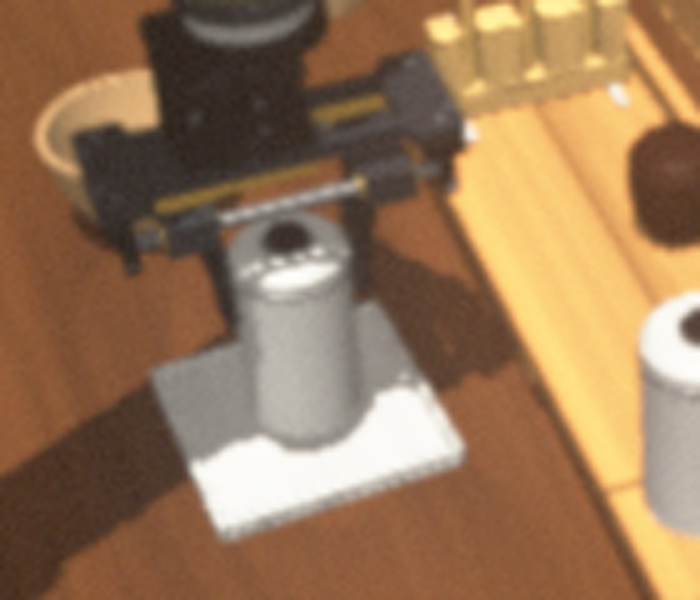

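Over the tray centre; lowering gently.

Request:
drive_tool([
  [0, 0, 0.5, 0, 0, 0, 0],
  [0, 0, 0.4, 0, 0, 0, 0],
  [0, 0, 0.2, 0, 0, 0, 0],
  [0, 0, 0.15, 0, 0, 0, 0],
  [0, 0, 0.1, 0, 0, 0, 0],
  [0, 0, 0, 0, 0, 0, 0],
])

```text
time_s: 24.95
tool_pos: [0.4326, 0.2091, 0.1489]
tool_rot: [180.0, -0.0, 90.0]
force: [-0.3, -0.7, -1.5]
grip_width: 0.0644
```

Request:
drive_tool([
  [0, 0, 0.15, 0, 0, 0, 0],
  [0, 0, 0.1, 0, 0, 0, 0],
  [0, 0, 0, 0, 0, 0, 0],
])

```text
time_s: 25.2
tool_pos: [0.4327, 0.2097, 0.1487]
tool_rot: [180.0, -0.0, 90.0]
force: [-5.4, -2.2, 14.0]
grip_width: 0.0647
```

Contact. Ease off, open, retreat upward.

Request:
drive_tool([
  [0, 0, -0.2, 0, 0, 0, 0],
  [0, 0, 0, 0, 0, 0, 0.8],
  [0, 0, 0, 0, 0, 0, 1],
  [0, 0, 0, 0, 0, 0, 1],
  [0, 0, 0, 0, 0, 0, 1],
  [0, 0, -2, 0, 0, 0, 1],
  [0, 0, -4, 0, 0, 0, 1],
  [0, 0, -4, 0, 0, 0, 1],
  [0, 0, -4, 0, 0, 0, 1],
  [0, 0, -2, 0, 0, 0, 1],
  [0, 0, 0, 0, 0, 0, 1],
  [0, 0, 0, 0, 0, 0, 1],
])

```text
time_s: 26.2
tool_pos: [0.4331, 0.2092, 0.3093]
tool_rot: [179.8, -0.1, 90.0]
force: [0.7, -0.7, -0.5]
grip_width: 0.087
```

```bash
python3 - <<'E'
from h import *
c=env.read_camera("side");cv2.imwrite("pics/s20.png",cv2.resize(c["img"],(800,600)));n=env.read_camera("scene");cv2.imwrite("pics/n20.png",cv2.resize(n["img"],(800,600)))
o=env.get_obs();print(o["tool_pos"],o["force"],o["time_s"],o["grip_width"])
E
```

```text
[0.43195906 0.20861663 0.30678019] [-0.49992378 -0.21920488  0.4618955 ] 26.3 0.08710102181456826
```

View pics/s20.png

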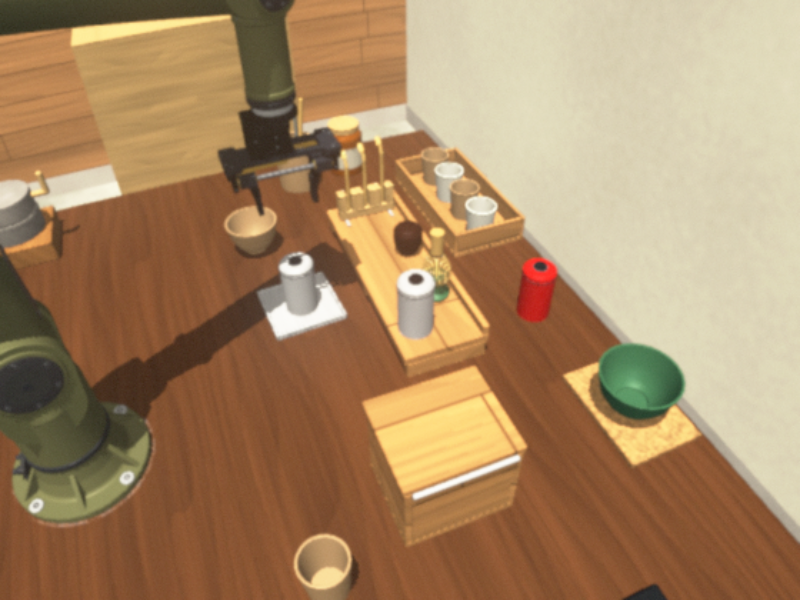

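View pics/n20.png

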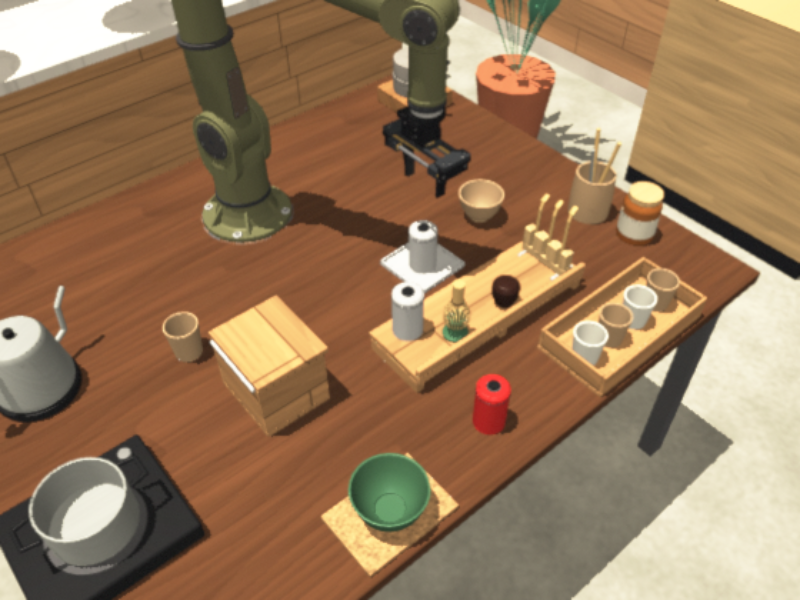

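```bash
python3 - <<'E'
from h import *
for nm in ["side","scene"]:
    c=env.read_camera(nm);im=c["img"].copy()
    b=(240,240,390,390) if nm=="side" else (135,190,245,305)
    k=4
    v=cv2.resize(im[b[1]:b[3],b[0]:b[2]],None,fx=k,fy=k,interpolation=cv2.INTER_CUBIC)
    for z,y,col in [(.154,-.1755,(0,255,0)),(.169,-.1765,(0,0,255))]:
        for x in (.427,.603):
            p=(proj(c,(x,y,z))-b[:2]+.5)*k; cv2.circle(v,tuple(int(t) for t in p),4,col,1)
    cv2.imwrite(f"pics/{nm}21.png",v)
E
```

```text
(no output)
```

View pics/side21.png

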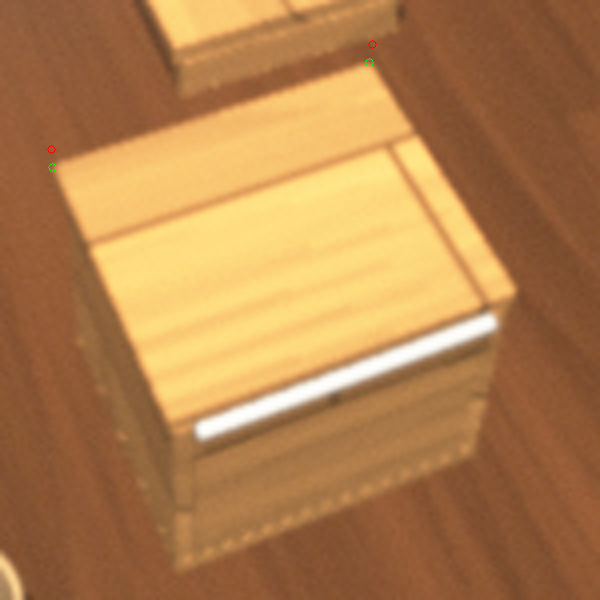

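View pics/scene21.png

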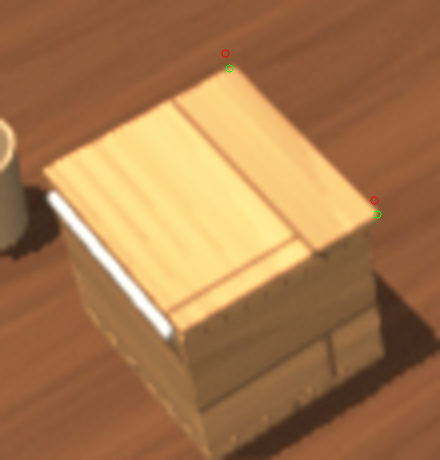

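The lid's corners match the shut position (green circles), and the caddies stand where they should. I'm handing the job in.

```bash
python3 - <<'E'
from cell import env
print(env.sign_off())
E
```

```text
the job is handed in; nothing more can be done
None
```

The job is done and handed in at about 26 s of the 72 s allowed; sign-off reported no verdict.

- **Weighing:** The caddy at the shelf's −y end pulled 3.1 N, so it holds the half-size tin. The middle one pulled 1.9 N on each of two lifts, so it is empty. The one at the +y end pulled 5.1 N, so it holds the full tin. The readings ran from about 0.1 N under to 0.3 N over nominal, but the order was clear.
- **Placing:** The full caddy stands upright in the chest. I pushed the lid over, let it fall to the catch, and pressed it until the fingertips reached about 154 mm, the shut height. The empty caddy stands upright near the middle of the tray. The half-size one is back upright in its own place on the shelf.
- **Last checks:** After the arm drew back, both outside cameras showed the lid's free-edge corners at the shut height, about 15 mm below the ajar position. The other things looked unmoved, and the gripper was clear of everything.
- **Not as planned:** On the first lift the half-size caddy seems to have slipped about 5 mm in the grip. Setting it back down pressed it on the shelf with about 21 N before I eased off and let go. Pressing the lid reached about 26 N, against the 6 to 12 N the catch needs.

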